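Turn the ware carousel and set the next cup on the banding wheel

TASK

The dark teal cup is next to have a band painted round it. Turn the revolving ware carousel until the teal cup's bay faces the front of the table, then lift the cup out and set it down gently, upright and centred, on the head of the banding wheel, and let go. Leave the other cups standing in their bays.

Things in the scene. Friction and masses are not known exactly. Their poses are not given: they have to be found in the camera images.
- teal_cup: dark teal handleless tea cup, hollow, opening upward: 60 mm across near the rim, narrowing below mid-height to a 40 mm foot, 71 mm high, about 0.15 kg. Origin at the centre of its underside, z up. Starts standing upright in one bay of the carousel, at the side or the back. Its upper half (35 to 71 mm above the underside) is nearly straight-sided and takes a grip across the outside.
- carousel (a joint): angle of the carousel tray about its vertical axis, rad, counter-clockwise seen from above, 0 at the start of the episode. It turns freely either way through more than a full turn, with light bearing friction (about 0.06 N m) and stays where it is left.
- carousel_foot: fixed dark steel foot under the carousel, 210 mm across; origin on the table top, on the turning axis. Its -x side is the front (towards the robot). The carousel stands under the window ledge (underside 0.455 m up, front edge at x = 0.72 m), which covers the rear bays: they cannot be picked from above.
- carousel_axis (a point): point on the turning axis at the height of the bay floors (36 mm above the table). Turns with the tray: z up, x points along the middle of the teal cup's bay. The round plywood tray is 300 mm across; its five equal bays lie at 0, 72 and 144 degrees either side of this x axis, the posts and dividers at 36, 108 and 180 degrees. Centre hub 42 mm across, 40 mm high.
- teal_bay (a point): middle of the floor of the bay that holds the teal cup, 98 mm from the axis, 36 mm above the table; turns with the tray. Round each bay stand the tray's rim, 14 mm above the bay floor, and the radial dividers, 8 mm thick and 26 mm high.
- post_1 (a point): wooden finger post at the outer end of a divider, by which the tray can be turned: round, 16 mm across, rising to 76 mm above the bay floor; this point is on its axis, 20 mm below its top, 92 mm above the table, 136 mm from the turning axis; post_1 to post_5 follow one another counter-clockwise, the teal bay lies between post_5 and post_1
- post_2 (a point): wooden finger post at the outer end of a divider, by which the tray can be turned: round, 16 mm across, rising to 76 mm above the bay floor; this point is on its axis, 20 mm below its top, 92 mm above the table, 136 mm from the turning axis
- post_3 (a point): wooden finger post at the outer end of a divider, by which the tray can be turned: round, 16 mm across, rising to 76 mm above the bay floor; this point is on its axis, 20 mm below its top, 92 mm above the table, 136 mm from the turning axis
- post_4 (a point): wooden finger post at the outer end of a divider, by which the tray can be turned: round, 16 mm across, rising to 76 mm above the bay floor; this point is on its axis, 20 mm below its top, 92 mm above the table, 136 mm from the turning axis
- post_5 (a point): wooden finger post at the outer end of a divider, by which the tray can be turned: round, 16 mm across, rising to 76 mm above the bay floor; this point is on its axis, 20 mm below its top, 92 mm above the table, 136 mm from the turning axis
- wheel_centre (a point): centre of the top of the banding wheel's head: a dark cast-iron turntable 209 mm across, its flat top 61 mm above the table, on a fixed foot, to the left of the carousel. The head spins very easily about its vertical axis.
- white_cup: white handleless cup, 67 mm across, 59 mm high, in another bay; origin at the centre of its underside
- cream_cup: speckled cream handleless cup, 61 mm across, 67 mm high, in another bay; origin at the centre of its underside
- grey_cup: pale grey handleless cup, 61 mm across, 61 mm high, in another bay; origin at the centre of its underside. One bay is empty.
Not all that is in view belongs to the job. Leave any blue look-alike of the grey_cup alone.

How it is judged:
On the way:
1. the carousel has been turned so that the teal cup, still standing in its bay, faces the front (within about 40 degrees) (x of teal_cup in the frame of carousel_foot below -0.07 m and y of teal_cup in the frame of carousel_foot between -0.065 and 0.065 m and distance between teal_cup and teal_bay below 0.035 m and angle between teal_cup's own z axis and vertical below 0.2 rad), for 0.2 s.
At the end, for the whole second after the job is handed in: The teal cup stands upright (within 0.12 rad) on the banding wheel's head, its middle within 15 mm of the head's centre, at rest and released; the white, cream and grey cups still stand upright on the carousel's bay floors (horizontal distance between teal_cup and wheel_centre below 0.015 m and angle between teal_cup's own z axis and vertical below 0.12 rad and z of teal_cup in the frame of wheel_centre between -0.006 and 0.006 m and linear speed of teal_cup below 0.02 m/s and angular speed of teal_cup below 0.3 rad/s and contact force between the fingers and teal_cup below 0.1 N and angle between each of white_cup, cream_cup, grey_cup's own z axis and vertical below 0.2 rad and horizontal distance between each of white_cup, cream_cup, grey_cup and carousel_axis below 0.13 m and z of each of white_cup, cream_cup, grey_cup in the frame of carousel_axis below 0.012 m); the robot touches nothing.
It fails at once if another cup on the carousel is tipped over, lifted out or knocked out of its bay (angle between any of white_cup, cream_cup, grey_cup's own z axis and vertical above 0.5 rad or horizontal distance between any of white_cup, cream_cup, grey_cup and carousel_axis above 0.14 m or z of any of white_cup, cream_cup, grey_cup in the frame of carousel_axis above 0.04 m).
It fails at once if the teal cup is dropped onto the wheel: free of the fingers while more than 15 mm above the head (horizontal distance between teal_cup and wheel_centre below 0.1 m and z of teal_cup in the frame of wheel_centre above 0.015 m and contact force between the fingers and teal_cup below 0.01 N).
It fails at once if the teal cup is tipped over (angle between teal_cup's own z axis and vertical above 0.8 rad).
It also fails if it takes over 70 s, if anything falls off the work surface, if the arm or the gripper's body presses on something with over 40 N, if the wrist force passes 120 N, or if a joint passes its speed limit or range.

ROBOT

A 6-joint arm with a two-finger parallel gripper is mounted at the origin on a cart in front of the work surface, level with it; the furniture and walls round the work are solid. World frame = base frame: x ahead of the robot, y to its left, z up, the work surface at z = 0. Lengths are in m, angles in rad, forces in N, time in s.
With the tool pointing down it reaches from about 0.4 to 0.925 m from the base axis. Payload 12.5 kg.
Tool frame: the origin (TCP) lies midway between the tips of the shut fingers; the grasp point (between the pads) lies 19 mm behind it; z points along the fingers, y is the line along which they close (so a half turn about z gives the same grasp; the last joint's range is limited). The gripper opens to 95 mm and grips with 3 to 60 N. Pads are 20 mm wide; open, the fingers measure 119 mm over their backs; the gripper's body (75 mm by 180 mm) begins 59 mm behind the grasp point.
Start: joints at [-1.314, 0.491, 1.559, -0, 1.092, -0.106], TCP at [0.222, -0.584, 0.215] pointing down, gripper open.
Joint ranges: [-3.1, 3.1], [-0.84, 2.19], [0.05, 2.79], [-1.13, 4.28], [0.06, 2.93], [-2.69, 2.69]. Speed limits (rad/s): [2.22, 2.22, 2.79, 3.14, 3.14, 3.14].

INTERFACE

Orientations are given as a unit quaternion [w, x, y, z].
In Python, from cell import ctrl, imaging gives the robot as it stands.
- The arm moves only by the tool carry_out, never from a script. Its argument "commands" is a list of rows, each a list of 5 numbers: the shift along the tool's x, y, z in mm, then the turn about the tool's z in degrees, then the opening, from 0 (shut) to 1 (fully open). In form: [[dx, dy, dz, turn, jaw], ...]. A call has 1 to 12 rows; each row is the pose to reach, as a shift and turn from the pose commanded when the call began, along the tool's axes at that moment; what a row does not reach only later rows make up. A row lasts 1/12 s, in which the tool goes at most 41.7 mm and 7.16 degrees, less where a joint would pass 70% of its speed; a pose out of reach is approached as far as the arm can. A call with a gripper value outside its range is refused whole. The fingers move at their own pace and stop on an object; the grip force is fixed at half the most. Time passes only in rows, so rows that repeat a pose let the fingers close. It gives the time, the measured TCP pose, the force, the opening and the grip force at its end, in the units of the state.
- ctrl.get_obs(): the state, without advancing time (a new reading comes with each control period).
- imaging.get_image(name): name is "scene" or "top" or "wrist"; returns a dict with "frame" (400x640x3 uint8, red, green, blue), "fovy" (degrees; the focal length in pixels is half the picture's height over the tangent of half this angle, whatever the lens; pixels are square), "cx", "cy" (the principal point, pixels), "world_from_camera" (4x4, takes a point from camera to world coordinates); the wrist camera has in their place "hand_eye" (4x4, takes a point from camera to tool coordinates, whose origin is the TCP and whose axes are the flange's). Camera axes: x right, y up, looking along -z (the intrinsics and any distortion apply to the point x, -y, -z); pixel columns grow to the right and rows downward; lengths in m; the calibration is good to about 2 mm. The wrist camera is an equidistant fisheye: a pixel r from the principal point sees the ray r / f radians off the axis. A picture is of the moment at which its call begins: read the wrist's pose just before it. There is no depth.
- ctrl.finish_job(): hands the job in; it is judged then, once.
Trained networks look in the newest picture that a camera, given by its name, has taken for a name from the list of things; names that differ only in an ending like _2 or _b are one class to them, and where a whole thing is asked for, a point or a joint stands for the part that bears it (a point fixed in the world has none). Each returns a list of dicts, best first, with "score" (0 to 1); they miss things now and then, are a little off and sometimes report something else, mostly with a low value. They report only what shows in the picture. A call takes as long as a camera call. They do not tell look-alikes from the thing itself.
- imaging.find_in(camera, query): "bbox" ([centre column, centre row, width, height] in pixels, round what is visible of it).
The state is a dict: "time": time; "joint_positions": joint angles; "joint_velocities": joint speeds; "effort": joint torques, N m; "tcp_pos": TCP position; "orientation": TCP orientation; "wrist_force": force on the tool from outside, world axes, zero at the start; "ft_torque": the same for the moment, N m; "width": finger opening in m; "gripper_force": force on a finger pad.
Only numpy, scipy, OpenCV 4.12 (cv2) and the standard library are available. Lean on these libraries where they do the work, as an engineer would, in place of code of your own. Each camera call takes 0.05 s, during which the arm holds its last target. There are 200 camera calls.

## Working session

There is one attempt and no reset: what is moved stays moved. The work goes in short steps, Python scripts to look and compute and a tool call to move; the robot and the scene stay as the last step left them, time stands still between calls to the robot, and variables do not carry over. Pictures are saved under pics/ and viewed, at most 10 in all, crops included, and the job is handed in when it is done.

Besides the shell and the picture viewer there is one more tool, called after "Emit:" by a JSON object that holds its "api" and its "payload", one argument or row to a line. carry_out: Moves the arm, as the interface text tells. Its arguments: {"type":"object","properties":{"commands":{"type":"array","items":{"type":"array","items":{"type":"number"}}}},"required":["commands"]}

```bash
mkdir -p pics; ls; cat > h.py <<'E'
import numpy as np, cv2
from cell import ctrl, imaging
def K(im):
    f=200/np.tan(np.radians(im["fovy"])/2); return f,im["cx"],im["cy"]
def ray(im,u,v):
    f,cx,cy=K(im); T=np.array(im["world_from_camera"])
    d=T[:3,:3]@np.array([(u-cx)/f,-(v-cy)/f,-1]); return T[:3,3],d
def atz(im,u,v,z):
    o,d=ray(im,u,v); return o+d*(z-o[2])/d[2]
def proj(im,p):
    f,cx,cy=K(im); T=np.array(im["world_from_camera"]); q=T[:3,:3].T@(np.array(p)-T[:3,3])
    return np.array([cx+f*q[0]/-q[2],cy-f*q[1]/-q[2]])
def save(im,n): cv2.imwrite(f"pics/{n}.png",im["frame"][:,:,::-1])
E
python3 - <<'E'
from h import *
for c in("top","scene"):
    im=imaging.get_image(c); save(im,c+"0"); print(c,{k:(v if k!="world_from_camera" else np.round(v,3).tolist()) for k,v in im.items() if k!="frame"})
    for q in("teal_cup","carousel","carousel_foot","wheel_centre","white_cup","cream_cup","grey_cup","post_1"):
        print(q,[(np.round(d["bbox"]).tolist(),round(d["score"],2)) for d in imaging.find_in(c,q)][:6])
o=ctrl.get_obs();print(o)
E
```

```text
pics
top {'fovy': 51.3515751621104, 'cx': 320.92813275791366, 'cy': 198.31859756157382, 'world_from_camera': [[0.025, 0.998, -0.064, 0.5], [-1.0, 0.027, 0.016, 0.088], [0.018, 0.064, 0.998, 1.044], [0.0, 0.0, 0.0, 1.0]]}
teal_cup [([334.0, 169.0, 30.0, 33.0], 0.9), ([374.0, 164.0, 134.0, 125.0], 0.6)]
carousel [([376.0, 163.0, 124.0, 124.0], 0.57)]
carousel_foot [([376.0, 165.0, 131.0, 125.0], 0.73)]
wheel_centre [([189.0, 239.0, 90.0, 90.0], 0.77)]
white_cup [([370.0, 205.0, 31.0, 29.0], 0.76)]
cream_cup [([360.0, 125.0, 26.0, 25.0], 0.93)]
grey_cup [([397.0, 304.0, 31.0, 26.0], 0.92), ([411.0, 182.0, 27.0, 29.0], 0.71)]
post_1 [([374.0, 164.0, 124.0, 129.0], 0.65), ([189.0, 242.0, 88.0, 87.0], 0.63)]
scene {'fovy': 45.246319405720385, 'cx': 323.6787148652421, 'cy': 192.9373377624284, 'world_from_camera': [[-0.89, 0.218, -0.401, 0.015], [-0.455, -0.379, 0.806, 1.108], [0.024, 0.9, 0.436, 0.664], [0.0, 0.0, 0.0, 1.0]]}
teal_cup [([293.0, 191.0, 24.0, 26.0], 0.84)]
carousel [([307.0, 182.0, 97.0, 70.0], 0.55)]
carousel_foot []
wheel_centre [([289.0, 282.0, 98.0, 78.0], 0.68), ([308.0,
[... 261 characters left out ...]
joint_positions': array([-1.31357876e+00,  4.90883985e-01,  1.55888270e+00,  3.72215633e-06,
        1.09168685e+00, -1.05593642e-01]), 'joint_velocities': array([ 0.00118542, -0.00125647, -0.00060761,  0.00180678, -0.00079128,
       -0.00043137]), 'effort': array([-3.30096591e-04, -6.12460327e+01, -2.58430034e+01,  6.93894876e-02,
        4.44720453e-02,  1.71941991e-05]), 'tcp_pos': array([ 0.22184822, -0.58433304,  0.21467686]), 'orientation': array([6.92331482e-05, 9.83591229e-01, 1.80411446e-01, 6.91512835e-06]), 'wrist_force': array([ 0.0500992 , -0.942655  , -0.22684156]), 'ft_torque': array([-0.00559509, -0.00059864,  0.01468592]), 'gripper_force': 0.0, 'width': 0.09508845827076076}
```

```bash
python3 - <<'E'
import cv2,numpy as np
a=cv2.imread("pics/top0.png")
cv2.imwrite("pics/top0c.png",cv2.resize(a[80:330,120:460],None,fx=2.3,fy=2.3,interpolation=cv2.INTER_CUBIC))
b=cv2.imread("pics/scene0.png")
cv2.imwrite("pics/scene0c.png",cv2.resize(b[120:330,200:450],None,fx=2.8,fy=2.8,interpolation=cv2.INTER_CUBIC))
E
```

```text
(no output)
```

View pics/top0c.png

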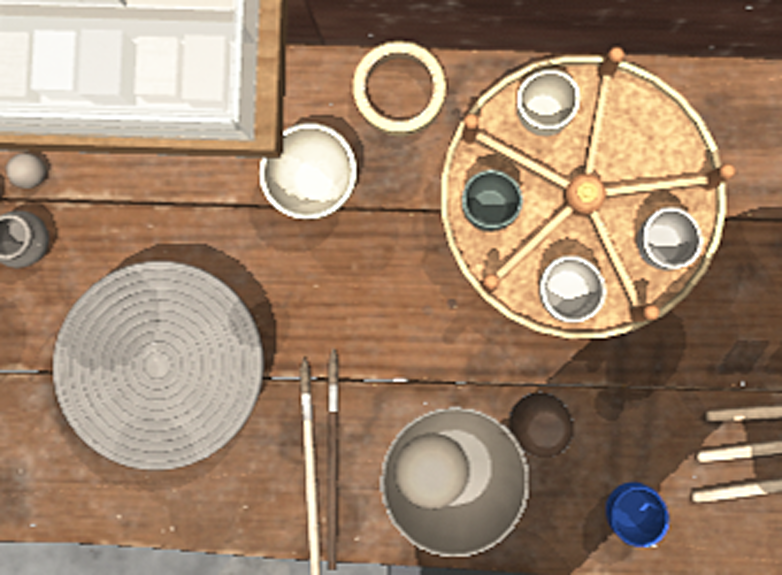

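View pics/scene0c.png

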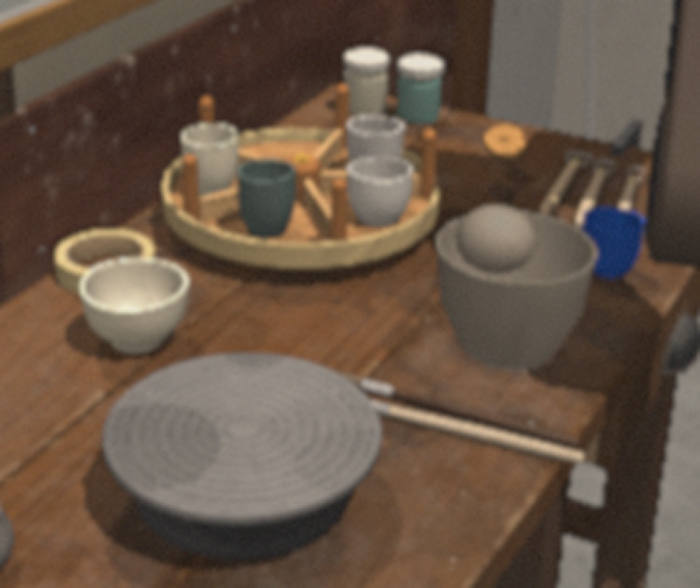

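The top view (image up = +x, left = +y) shows the teal cup on the carousel's +y side, at crop (492,199). The hub is at (587,193). The post tops are at (491,283) for post_1, then (652,313), (728,171), (617,54) and (472,121) going counter-clockwise. The wheel is centred at about (158,365). The scene view shows a bowl in front of the carousel and the teal cup upright.

```bash
python3 - <<'E'
from h import *
from scipy.optimize import least_squares as ls
im=imaging.get_image("top"); c=lambda u,v:(120+(u+.5)/2.3-.5,80+(v+.5)/2.3-.5)
P=[c(*p) for p in[(491,283),(652,313),(728,171),(617,54),(472,121)]]
def model(s):
    out=[]
    for i in range(5):
        a=s[2]+np.radians(36+72*i); out.append(proj(im,[s[0]+.136*np.cos(a),s[1]+.136*np.sin(a),.110]))
    return np.array(out)
r=ls(lambda s:(model(s)-P).ravel(),[.58,-.05,1.57]); s=r.x
print("hub",s[:2],"teal bay angle",np.degrees(s[2]),np.round(r.fun,1))
for i in range(5):
    a=s[2]+np.radians(36+72*i); print("post",i+1,s[:2]+.136*np.array([np.cos(a),np.sin(a)]))
print("bay",s[:2]+.098*np.array([np.cos(s[2]),np.sin(s[2])]))
print("teal rim",atz(im,*c(492,199),.107),"white rim",atz(im,*c(573,289),.095))
print("hubtop",atz(im,*c(587,193),.085))
# wheel: edge points fit by segmentation
print("wheel",atz(im,*c(158,365),.061), "edges",atz(im,*c(53,365),.061)[1],atz(im,*c(263,365),.061)[1],atz(im,*c(158,262),.061)[0],atz(im,*c(158,468),.061)[0])
print("bowl",atz(im,*c(455,482),.09))
o=ctrl.get_obs()
from scipy.spatial.transform import Rotation as R
print(R.from_quat(o["orientation"],scalar_first=True).as_matrix().round(3))
E
```

```text
hub [ 0.64721025 -0.05279943] teal bay angle 98.54462231386786 [ 0.3 -0.6 -0.  -0.1 -0.   0.2 -0.1  0.4 -0.2  0.2]
post 1 [0.55181108 0.04412836]
post 2 [ 0.52554648 -0.11357711]
post 3 [ 0.66741708 -0.1872899 ]
post 4 [ 0.78136254 -0.07514144]
post 5 [0.7099141  0.06788291]
bay [0.63264945 0.04411281]
teal rim [0.63372356 0.04568046 0.107     ] white rim [ 0.54750661 -0.03764156  0.095     ]
hubtop [ 0.64568435 -0.0514117   0.085     ]
wheel [0.46066372 0.37968694 0.061     ] edges 0.48572881000517343 0.2732258794244909 0.5657049123270016 0.3570410215615812
bowl [0.35428396 0.07479489 0.09      ]
[[ 0.935  0.355  0.   ]
 [ 0.355 -0.935 -0.   ]
 [-0.     0.    -1.   ]]
```

Emit:
{"api": "carry_out", "payload": {
  "commands": [
    [532,-470,-20,66,0.4],
    [532,-470,-20,66,0.4],
    [532,-470,-20,66,0.4],
    [532,-470,-20,66,0.4],
    [532,-470,-20,66,0.4],
    [532,-470,-20,66,0.4],
    [532,-470,-20,66,0.4],
    [532,-470,-20,66,0.4],
    [532,-470,-20,66,0.4],
    [532,-470,-20,66,0.4],
    [532,-470,-20,66,0.4],
    [532,-470,-20,66,0.4]
  ]
}}

```text
time: 1.95
tcp_pos: [0.4464, -0.1577, 0.2285]
orientation: [0.0, 0.923, -0.385, 0.0]
wrist_force: [0.7, -0.6, -0.6]
width: 0.0382
gripper_force: 0.0
```

```bash
cat >> h.py <<'E'
from scipy.spatial.transform import Rotation as R
def move(p,yawy=None):
    """shift/turn in tool axes to reach world p with tool-y heading yawy (deg)"""
    o=ctrl.get_obs(); M=R.from_quat(o["orientation"],scalar_first=True).as_matrix()
    y=np.degrees(np.arctan2(M[1,1],M[0,1])); d=M.T@(np.array(p)-o["tcp_pos"])*1000
    t=0 if yawy is None else (y-yawy+180)%360-180
    print("tcp",o["tcp_pos"].round(4),"yawy",round(y,1),"t",round(o["time"],2),"-> shift",d.round(1),"turn",round(t,1))
E
python3 -c "
from h import *
move([.552,.044,.23],-135.5)"
```

```text
tcp [ 0.4464 -0.1577  0.2285] yawy -135.3 t 1.95 -> shift [ -69.  -217.    -1.5] turn 0.2
```

Emit:
{"api": "carry_out", "payload": {
  "commands": [
    [-69,-217,0,0,0.4],
    [-69,-217,0,0,0.4],
    [-69,-217,0,0,0.4],
    [-69,-217,0,0,0.4],
    [-69,-217,0,0,0.4],
    [-69,-217,0,0,0.4],
    [-69,-217,0,0,0.4],
    [-69,-217,0,0,0.4],
    [-69,-217,0,0,0.4]
  ]
}}

```text
time: 2.7
tcp_pos: [0.5509, 0.0419, 0.2281]
orientation: [0.0, 0.923, -0.384, -0.0]
wrist_force: [-0.1, -1.1, -0.3]
width: 0.0381
gripper_force: 0.0
```

```bash
python3 -c "
from h import *
move([.552,.044,.078],-135.5)
im=imaging.get_image('wrist'); save(im,'w1'); print(im['fovy'],im['cx'],im['cy'],np.round(im['hand_eye'],3).tolist())"
```

```text
tcp [0.5509 0.0419 0.2281] yawy -135.2 t 2.7 -> shift [ -0.7  -2.3 150.1] turn 0.3
65.70646984690485 313.71050127077655 194.3375872004739 [[-0.001, 0.958, 0.287, 0.082], [1.0, 0.001, 0.0, 0.001], [-0.0, 0.287, -0.958, -0.169], [0.0, 0.0, 0.0, 1.0]]
```

View pics/w1.png

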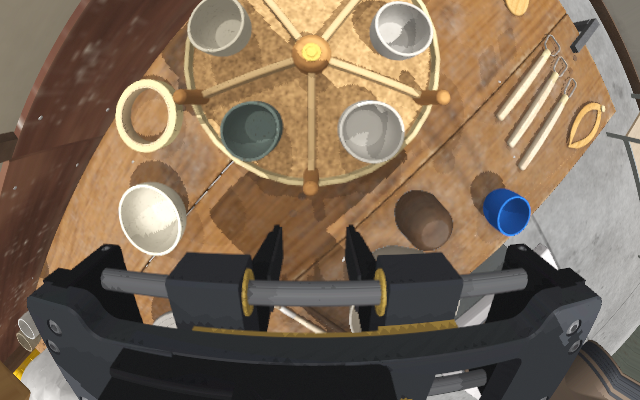

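The wrist view shows the post_1 top at (311,180), in line with the open fingers, with the teal cup at (250,130) clear to the left.

Emit:
{"api": "carry_out", "payload": {
  "commands": [
    [0,-2,40,0,0.4],
    [0,-2,80,0,0.4],
    [0,-2,120,0,0.4],
    [0,-2,150,0,0.4],
    [0,-2,150,0,0.4],
    [0,-2,150,0,0.25],
    [0,-2,150,0,0.25],
    [0,-2,150,0,0.25]
  ]
}}

```text
time: 3.42
tcp_pos: [0.5537, 0.0433, 0.0804]
orientation: [-0.001, 0.923, -0.385, 0.002]
wrist_force: [0.1, 0.2, 0.6]
width: 0.0256
gripper_force: 0.0
```

```bash
python3 -c "
from h import *
move([.552,.044,.078],-135.5)
print(ctrl.get_obs()['wrist_force'])
a=np.radians([1,3,6,9.5,13,17,21,25,29,33,37,41]); print(np.c_[136*(1-np.cos(a)),136*np.sin(a),-np.degrees(a)].round(1).tolist())"
```

```text
tcp [0.5537 0.0433 0.0804] yawy -135.2 t 3.42 -> shift [-1.7  0.8  2.4] turn 0.3
[0.0772572  0.16941653 0.5609947 ]
[[0.0, 2.4, -1.0], [0.2, 7.1, -3.0], [0.7, 14.2, -6.0], [1.9, 22.4, -9.5], [3.5, 30.6, -13.0], [5.9, 39.8, -17.0], [9.0, 48.7, -21.0], [12.7, 57.5, -25.0], [17.1, 65.9, -29.0], [21.9, 74.1, -33.0], [27.4, 81.8, -37.0], [33.4, 89.2, -41.0]]
```

Emit:
{"api": "carry_out", "payload": {
  "commands": [
    [0,2.4,0,-1,0.25],
    [0.2,7,0,-3,0.25],
    [0.7,14.2,0,-6,0.25],
    [1.9,22.4,0,-9.5,0.25],
    [3.5,30.6,0,-13,0.25],
    [5.9,39.8,0,-17,0.25],
    [9,48.7,0,-21,0.25],
    [12.7,57.5,0,-25,0.25],
    [17.1,66,0,-29,0.25],
    [22,74,0,-33,0.25],
    [27.4,81.8,0,-37,0.25],
    [33.4,89.2,0,-41,0.25]
  ]
}}

```text
time: 4.42
tcp_pos: [0.513, -0.0433, 0.0795]
orientation: [0.0, 0.999, -0.035, 0.001]
wrist_force: [0.6, 0.4, -0.2]
width: 0.0239
gripper_force: 0.3
```

```bash
python3 -c "
from h import *
h=np.array([.6472,-.0528])
for e in (180-36,):
  a=np.radians(216+1.5); p=h+.136*np.array([np.cos(a),np.sin(a)]); move([*p,.08],-54+1.5)
o=ctrl.get_obs();d=o['tcp_pos'][:2]-h;print(np.hypot(*d),np.degrees(np.arctan2(d[1],d[0]))%360,o['wrist_force'],o['time'])
a=np.radians([3.5,7,10.5,14,18,22,26,30,33,36,39,41.5]); print(np.c_[136*(1-np.cos(a)),136*np.sin(a),-np.degrees(a)].round(1).tolist())"
```

```text
tcp [ 0.513  -0.0433  0.0795] yawy -94.0 t 4.42 -> shift [32.6 90.2 -0.4] turn -41.5
0.13449539312469494 175.95724114164477 [ 0.63718548  0.40917565 -0.17736588] 4.4167
[[0.3, 8.3, -3.5], [1.0, 16.6, -7.0], [2.3, 24.8, -10.5], [4.0, 32.9, -14.0], [6.7, 42.0, -18.0], [9.9, 50.9, -22.0], [13.8, 59.6, -26.0], [18.2, 68.0, -30.0], [21.9, 74.1, -33.0], [26.0, 79.9, -36.0], [30.3, 85.6, -39.0], [34.1, 90.1, -41.5]]
```

Emit:
{"api": "carry_out", "payload": {
  "commands": [
    [0.3,8.3,0,-3.5,0.25],
    [1,16.6,0,-7,0.25],
    [2.3,24.8,0,-10.5,0.25],
    [4,33,0,-14,0.25],
    [6.7,42,0,-18,0.25],
    [9.9,51,0,-22,0.25],
    [13.8,59.6,0,-26,0.25],
    [18.2,68,0,-30,0.25],
    [22,74,0,-33,0.25],
    [26,80,0,-36,0.25],
    [30.3,85.6,0,-39,0.25],
    [34,90,0,-41.5,0.25]
  ]
}}

```text
time: 5.42
tcp_pos: [0.5407, -0.1357, 0.0796]
orientation: [0.001, 0.947, 0.321, 0.001]
wrist_force: [0.3, 0.7, 0.2]
width: 0.0241
gripper_force: 0.7
```

Emit:
{"api": "carry_out", "payload": {
  "commands": [
    [0,0,0,0,0.25],
    [0,0,0,0,0.4],
    [0,0,0,0,0.4],
    [0,0,-40,0,0.5],
    [0,0,-80,0,0.8],
    [0,0,-120,0,1],
    [-60,-20,-130,10,1],
    [-90,-40,-130,15,1],
    [-90,-40,-130,15,1],
    [-90,-40,-130,15,1]
  ]
}}

```text
time: 6.25
tcp_pos: [0.4413, -0.1575, 0.2091]
orientation: [0.0, 0.981, 0.192, 0.0]
wrist_force: [0.8, 0.1, 0.1]
width: 0.0783
gripper_force: 0.0
```

```bash
python3 - <<'E'
from h import *
move([.549,-.053,.22],-90)
im=imaging.get_image("top"); save(im,"top2")
cv2.imwrite("pics/top2c.png",cv2.resize(im["frame"][80:330,230:460,::-1],None,fx=2.3,fy=2.3,interpolation=cv2.INTER_CUBIC))
print([(d["bbox"],d["score"]) for d in imaging.find_in("top","teal_cup")])
im=imaging.get_image("wrist"); save(im,"w2")
E
```

```text
tcp [ 0.4413 -0.1575  0.2091] yawy -67.9 t 6.25 -> shift [139.1 -56.3 -10.9] turn 22.1
[([376.8, 204.3, 29.0, 29.4], 0.69)]
```

View pics/top2c.png

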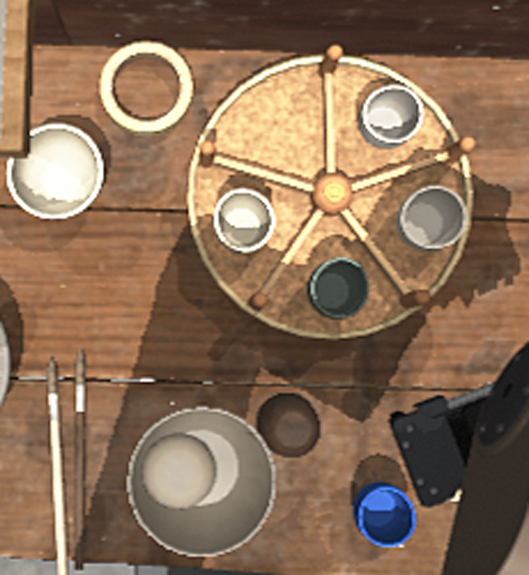

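View pics/w2.png

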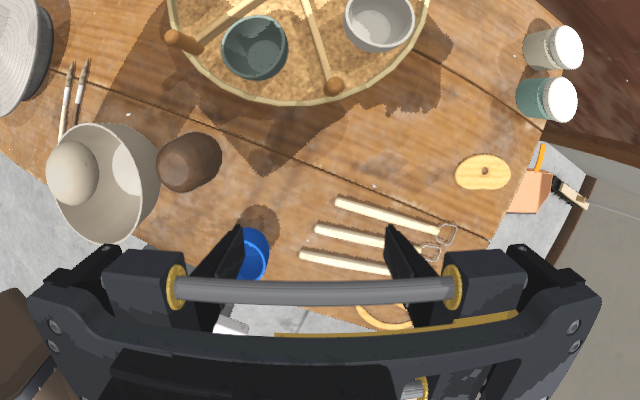

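Teal cup now faces the front, at crop (339,288), and the other cups still stand in their bays. The wrist view agrees, with the teal cup at (254,48).

```bash
python3 - <<'E'
from h import *
im=imaging.get_image("top")
p1=atz(im,377.1,204.9,.107); p2=atz(im,376.8,204.3,.105); print(p1,p2)
p=p1; move([p[0],p[1],.2],-90)
E
```

```text
[ 0.54845651 -0.05473119  0.107     ] [ 0.54990391 -0.05433161  0.105     ]
tcp [ 0.4451 -0.1577  0.2083] yawy -67.7 t 6.45 -> shift [134.7 -56.    8.3] turn 22.3
```

Emit:
{"api": "carry_out", "payload": {
  "commands": [
    [30,-12,0,5,1],
    [65,-27,5,12,1],
    [100,-42,8,18,1],
    [125,-52,8,22,1],
    [135,-56,8,22.3,1],
    [135,-56,8,22.3,1],
    [135,-56,8,22.3,1],
    [135,-56,8,22.3,1]
  ]
}}

```text
time: 7.12
tcp_pos: [0.5474, -0.0553, 0.2]
orientation: [0.0, 1.0, 0.001, -0.0]
wrist_force: [0.5, 0.2, 0.7]
width: 0.095
gripper_force: 0.0
```

```bash
python3 - <<'E'
from h import *
move([.549,-.0545,.073],-90)
o=ctrl.get_obs()
im=imaging.get_image("wrist"); save(im,"w3")
M=np.eye(4); M[:3,:3]=R.from_quat(o["orientation"],scalar_first=True).as_matrix(); M[:3,3]=o["tcp_pos"]
T=M@np.array(im["hand_eye"]); f=200/np.tan(np.radians(im["fovy"])/2)
def pw(p):
    q=T[:3,:3].T@(np.array(p)-T[:3,3]); v=np.array([q[0],-q[1]]); n=np.hypot(*v); th=np.arctan2(n,-q[2]); return np.array([im["cx"],im["cy"]])+f*th*v/n
a=im["frame"][:,:,::-1].copy()
for t in np.linspace(0,6.283,60):
    u,v=pw([.549+.030*np.cos(t),-.0545+.030*np.sin(t),.107]).round().astype(int); a[v,u]=(0,0,255)
cv2.imwrite("pics/w3c.png",cv2.resize(a[80:280,200:430],None,fx=3,fy=3,interpolation=cv2.INTER_CUBIC))
E
```

```text
tcp [ 0.5474 -0.0553  0.2   ] yawy -89.9 t 7.12 -> shift [  1.7  -0.9 127. ] turn 0.1
```

View pics/w3c.png

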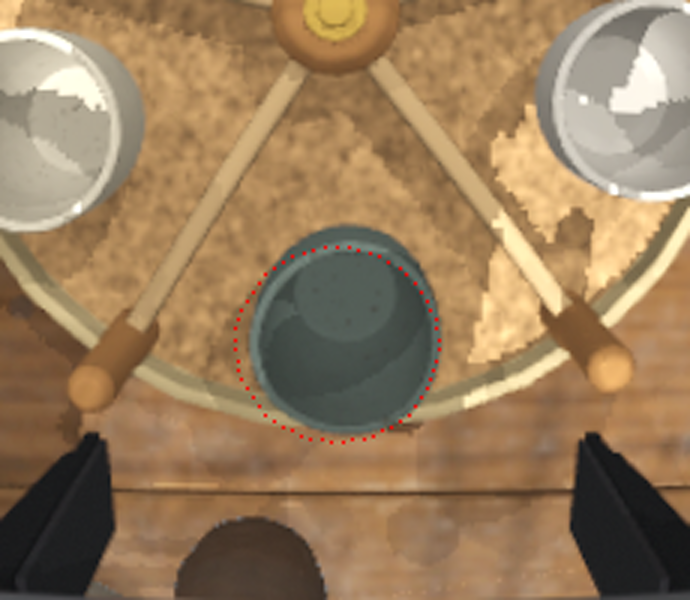

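The cup rim is at crop (345,339), about 2 mm from the predicted circle. The posts are clear of the fingers' path.

Emit:
{"api": "carry_out", "payload": {
  "commands": [
    [2.5,0.5,30,0,1],
    [2.5,0.5,60,0,1],
    [2.5,0.5,90,0,1],
    [2.5,0.5,110,0,1],
    [2.5,0.5,122,0,1],
    [2.5,0.5,127,0,1],
    [2.5,0.5,127,0,1],
    [2.5,0.5,127,0,0.7],
    [2.5,0.5,127,0,0.4],
    [2.5,0.5,127,0,0.4],
    [2.5,0.5,127,0,0.4],
    [2.5,0.5,127,0,0.4]
  ]
}}

```text
time: 8.17
tcp_pos: [0.5507, -0.0553, 0.0737]
orientation: [0.0, 1.0, -0.0, 0.0]
wrist_force: [-0.5, 0.2, -0.7]
width: 0.0669
gripper_force: 0.0
```

Emit:
{"api": "carry_out", "payload": {
  "commands": [
    [0,0,0,0,0.4],
    [0,0,0,0,0.4],
    [0,0,0,0,0.4],
    [0,0,0,0,0.4]
  ]
}}

```text
time: 8.5
tcp_pos: [0.5507, -0.0553, 0.0734]
orientation: [0.0, 1.0, -0.0, 0.0]
wrist_force: [-0.1, 0.4, 4.7]
width: 0.0576
gripper_force: 30.0
```

Emit:
{"api": "carry_out", "payload": {
  "commands": [
    [0,0,-5,0,0.4],
    [0,0,-15,0,0.4],
    [0,0,-35,0,0.4],
    [0,0,-60,0,0.4],
    [0,0,-90,0,0.4],
    [0,0,-120,0,0.4],
    [0,0,-145,0,0.4],
    [0,0,-160,0,0.4],
    [0,0,-165,0,0.4],
    [0,0,-165,0,0.4]
  ]
}}

```text
time: 9.33
tcp_pos: [0.5507, -0.0552, 0.2395]
orientation: [0.0, 1.0, -0.0, 0.001]
wrist_force: [-0.2, 0.3, -2.1]
width: 0.0575
gripper_force: 30.0
```

Emit:
{"api": "carry_out", "payload": {
  "commands": [
    [-3,-10,0,0,0.4],
    [-8,-35,0,0,0.4],
    [-14,-70,0,0,0.4],
    [-22,-108,0,0,0.4],
    [-30,-146,0,0,0.4],
    [-38,-184,0,0,0.4],
    [-46,-222,0,0,0.4],
    [-54,-260,0,0,0.4],
    [-62,-298,0,0,0.4],
    [-70,-334,0,0,0.4],
    [-76,-360,0,0,0.4],
    [-80,-380,0,0,0.4]
  ]
}}

```text
time: 10.33
tcp_pos: [0.4685, 0.3273, 0.2364]
orientation: [0.001, 1.0, 0.001, -0.001]
wrist_force: [0.9, 0.1, -1.5]
width: 0.0576
gripper_force: 30.0
```

```bash
python3 - <<'E'
from h import *
im=imaging.get_image("wrist");save(im,"w4"); o=ctrl.get_obs(); print(o["width"],o["gripper_force"],o["wrist_force"])
move([.461,.3795,.18],-90)
im=imaging.get_image("top");save(im,"t4")
a=np.hstack([cv2.imread("pics/w4.png"),cv2.imread("pics/t4.png")[120:,90:330].copy().repeat(1,0) if 0 else cv2.resize(cv2.imread("pics/t4.png")[170:310,110:270],(457,400))])
cv2.imwrite("pics/c4.png",cv2.resize(a,None,fx=.72,fy=.72))
E
```

```text
0.05727400379180354 29.99997752776835 [-2.28650676  1.79763653 -3.3009828 ]
tcp [0.4682 0.3293 0.2364] yawy -89.9 t 10.38 -> shift [ -6.9 -50.2  56.4] turn 0.1
```

View pics/c4.png

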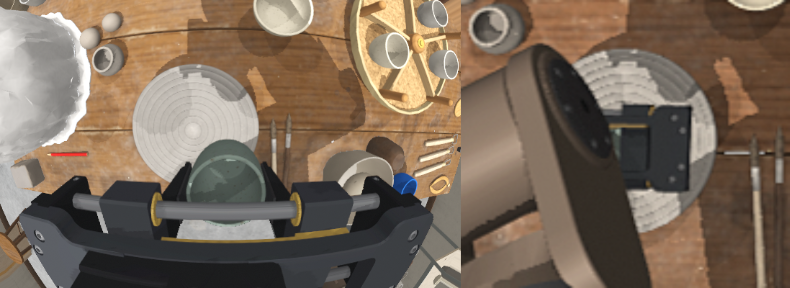

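The cup is held upright between the pads. The wheel centre is at about (268,180) in the full wrist picture.

```bash
python3 - <<'E'
from h import *
from scipy.optimize import least_squares as ls
o=ctrl.get_obs(); im=imaging.get_image("wrist")
M=np.eye(4); M[:3,:3]=R.from_quat(o["orientation"],scalar_first=True).as_matrix(); M[:3,3]=o["tcp_pos"]
T=M@np.array(im["hand_eye"]); f=200/np.tan(np.radians(im["fovy"])/2)
def pw(p):
    q=T[:3,:3].T@(np.array(p)-T[:3,3]); v=np.array([q[0],-q[1]]); n=np.hypot(*v); th=np.arctan2(n,-q[2]); return np.array([im["cx"],im["cy"]])+f*th*v/n
fr=im["frame"]
# refine: centre ring bright disc near (268,180)
g=cv2.cvtColor(fr,cv2.COLOR_RGB2GRAY)
s=ls(lambda s:pw([s[0],s[1],.061])-[268.3,180.8],[.46,.38]).x; print("wrist wheel centre",s)
a=fr[:,:,::-1].copy()
for c,col in((s,(0,0,255)),((.461,.3795),(255,0,0))):
  for r in(.1045,.004):
    for t in np.linspace(0,6.283,200):
        u,v=pw([c[0]+r*np.cos(t),c[1]+r*np.sin(t),.061]).round().astype(int)
        if 0<=u<640 and 0<=v<400:a[v,u]=col
cv2.imwrite("pics/w5c.png",cv2.resize(a[80:270,170:380],None,fx=3,fy=3,interpolation=cv2.INTER_NEAREST))
move([s[0],s[1],.18],-90)
E
```

```text
wrist wheel centre [0.46243882 0.37889025]
tcp [0.4691 0.326  0.2364] yawy -89.9 t 10.48 -> shift [ -6.4 -53.   56.4] turn 0.1
```

View pics/w5c.png

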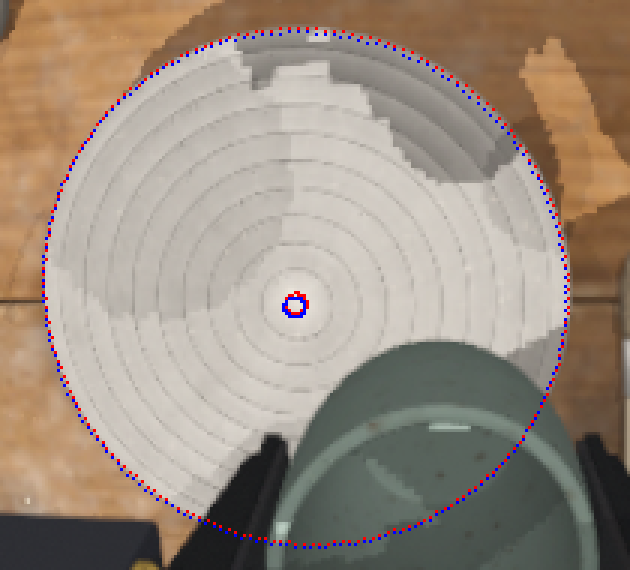

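Both estimates of the wheel centre agree with the overlay: the circles match the head's edge and its innermost ring.

Emit:
{"api": "carry_out", "payload": {
  "commands": [
    [-2,-15,10,0,0.4],
    [-5,-35,25,0,0.4],
    [-7,-48,45,0,0.4],
    [-8,-53,70,0,0.4],
    [-8,-54,95,0,0.4],
    [-8,-54,110,0,0.4],
    [-8,-54,120,0,0.4],
    [-8,-54,120,0,0.4],
    [-8,-54,120,0,0.4],
    [-8,-54,120,0,0.4]
  ]
}}

```text
time: 11.32
tcp_pos: [0.4631, 0.3788, 0.1189]
orientation: [-0.0, 1.0, -0.0, 0.001]
wrist_force: [0.3, -0.2, -2.9]
width: 0.0575
gripper_force: 30.0
```

```bash
python3 -c "
from h import *
move([.4617,.3792,.099],-90);print(ctrl.get_obs()['wrist_force'])"
```

```text
tcp [0.4631 0.3788 0.1189] yawy -90.0 t 11.32 -> shift [-1.5 -0.4 19.9] turn -0.0
[ 0.31052418 -0.18055584 -2.94860199]
```

Emit:
{"api": "carry_out", "payload": {
  "commands": [
    [-1,0,6,0,0.4],
    [-1,0,12,0,0.4],
    [-1,0,15,0,0.4],
    [-1,0,17,0,0.4],
    [-1,0,18,0,0.4],
    [-1,0,19,0,0.4],
    [-1,0,19,0,0.4],
    [-1,0,19,0,0.4]
  ]
}}

```text
time: 11.98
tcp_pos: [0.4617, 0.3788, 0.0992]
orientation: [-0.0, 1.0, -0.0, 0.0]
wrist_force: [-0.9, -0.5, -1.3]
width: 0.0572
gripper_force: 30.0
```

Emit:
{"api": "carry_out", "payload": {
  "commands": [
    [0,0,0.5,0,0.4],
    [0,0,1,0,0.4],
    [0,0,1,0,0.4]
  ]
}}

```text
time: 12.23
tcp_pos: [0.4618, 0.3788, 0.0984]
orientation: [-0.0, 1.0, -0.0, 0.0]
wrist_force: [0.5, -0.5, 2.4]
width: 0.0575
gripper_force: 30.0
```

Force rose, so the cup is in contact with the head. Opening slowly.

Emit:
{"api": "carry_out", "payload": {
  "commands": [
    [0,0,0,0,0.62],
    [0,0,0,0,0.64],
    [0,0,0,0,0.66],
    [0,0,0,0,0.7],
    [0,0,0,0,0.75],
    [0,0,0,0,0.85],
    [0,0,0,0,1],
    [0,0,0,0,1],
    [0,0,0,0,1],
    [0,0,0,0,1],
    [0,0,0,0,1]
  ]
}}

```text
time: 13.15
tcp_pos: [0.4617, 0.3788, 0.0981]
orientation: [0.0, 1.0, -0.0, 0.0]
wrist_force: [-0.8, -0.5, 0.8]
width: 0.095
gripper_force: 0.0
```

Emit:
{"api": "carry_out", "payload": {
  "commands": [
    [0,0,-10,0,1],
    [0,0,-30,0,1],
    [0,0,-60,0,1],
    [0,0,-100,0,1],
    [0,0,-135,0,1],
    [0,40,-150,0,1],
    [0,80,-150,0,1],
    [0,120,-150,0,1],
    [0,160,-150,0,1],
    [0,200,-150,0,1],
    [0,240,-150,0,1],
    [0,240,-150,0,1]
  ]
}}

```text
time: 14.15
tcp_pos: [0.4613, 0.1338, 0.2491]
orientation: [0.001, 1.0, -0.002, 0.0]
wrist_force: [-0.7, 1.0, -0.8]
width: 0.0951
gripper_force: 0.0
```

```bash
python3 - <<'E'
from h import *
im=imaging.get_image("top")
print([(d["bbox"],d["score"],atz(im,*d["bbox"][:2],.128)) for d in imaging.find_in("top","teal_cup")])
a=im["frame"][:,:,::-1].copy()
for c,z,r in(((.462,.379),.061,.1045),((.462,.379),.132,.029)):
    for t in np.linspace(0,6.283,120):
        u,v=proj(im,[c[0]+r*np.cos(t),c[1]+r*np.sin(t),z]).round().astype(int); a[v,u]=(0,0,255)
cv2.imwrite("pics/t6.png",cv2.resize(a[90:310,120:460],None,fx=2.3,fy=2.3,interpolation=cv2.INTER_NEAREST)[:600,:800])
E
```

```text
[([183.6, 238.8, 34.4, 28.9], 0.88, array([0.46222081, 0.37022254, 0.128     ])), ([417.7, 174.1, 30.0, 31.8], 0.25, array([ 0.61835403, -0.14093469,  0.128     ]))]
```

View pics/t6.png

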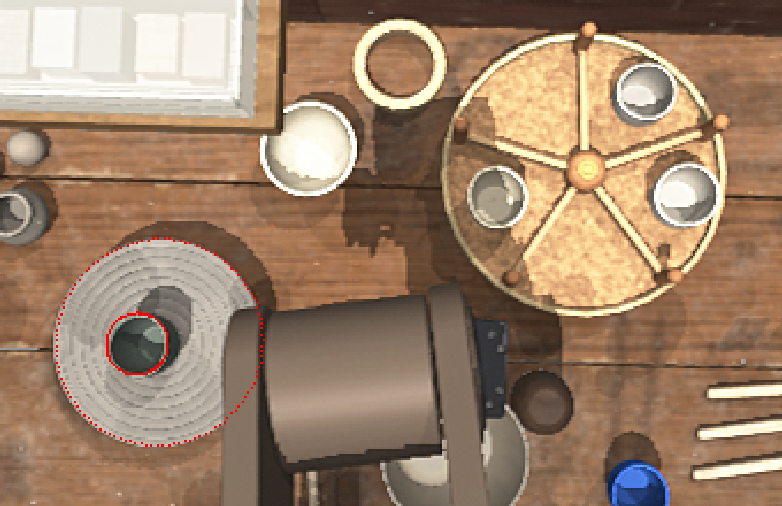

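The teal cup's rim, at crop (138,345), sits on the predicted circle. It stands upright and centred on the head, and the other three cups are still in their bays.

```bash
python3 -c "
from h import *
print(ctrl.finish_job())"
```

```text
the job is handed in; nothing more can be done
None
```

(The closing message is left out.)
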